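# Unscrew the left-hand purge-port cap of a laser head

### The arm

A 6-joint arm with a two-finger parallel gripper is mounted at the origin on the work surface. World frame = base frame: x ahead of the robot, y to its left, z up, the work surface at z = 0. Lengths are in m, angles in rad, forces in N, time in s.
With the tool pointing down it reaches from about 0.225 to 0.875 m from the base axis. Payload 3.4 kg.
Tool frame: the origin (TCP) lies between the finger pads; the fingertips stand 11 mm ahead of it and the grasp point (between the pads) lies 8 mm behind it; z points along the fingers, y is the line along which they close (so a half turn about z gives the same grasp; the last joint's range is limited). The gripper opens to 85 mm and grips with 20 to 120 N. Pads are 22 mm wide; open, the fingers measure 114 mm over their backs; the gripper's body (76 mm by 85 mm) begins 54 mm behind the grasp point. The pads swing forward as they close: fully open they stand 13 mm farther back than shut.
Start: joints at [-1.327, 0.276, 1.505, -0, 1.361, -0.121], TCP at [0.205, -0.537, 0.242] pointing down, gripper open.
Joint ranges: [-2.89, 2.89], [-0.75, 2.08], [0.22, 2.7], [-1.18, 4.32], [0.11, 2.71], [-2.7, 2.7]. Speed limits (rad/s): [2.57, 2.57, 3.14, 3.14, 3.14, 3.14].

### API

Orientations are given as a unit quaternion [w, x, y, z].
In Python, from rig import sensors, eyes, manip gives the robot as it stands.
- The arm moves only by the tool drive_tool, never from a script. Its argument "deltas" is a list of rows, each an object with "linear": the shift along the world's x, y, z in mm, a list of three; "twist": the turn about the world's z in degrees; "claw": the opening, from 0 (shut) to 1 (fully open). In form: [{"linear": [tx, ty, tz], "twist": twist, "claw": claw}, ...]. A call has 1 to 12 rows; each row is the pose to reach, as a shift and turn from the pose commanded when the call began; what a row does not reach only later rows make up. A row lasts 1/12 s, in which the tool goes at most 41.7 mm and 7.16 degrees, less where a joint would pass 70% of its speed; a pose out of reach is approached as far as the arm can. A call with a gripper value outside its range is refused whole. The fingers move at their own pace and stop on an object; "squeeze" is the grip in N (left out, the last holds). Time passes only in rows, so rows that repeat a pose let the fingers close. It gives the time, the measured TCP pose, the force, the opening and the grip force at its end, in the units of the state.
- sensors.get_state(): the state, without advancing time (a new reading comes with each control period).
- eyes.get_image(name): name is "side" or "top"; returns the picture (400x640x3 uint8, red, green, blue); there is no depth.
- eyes.camera_model(name): a dict with "intrinsics" (3x3 intrinsics, pixels), "R" (3x3) and "t" (3): a world point X has camera coordinates R X + t. Camera axes: x right, y down, z forward; pixel columns grow to the right and rows downward; lengths in m; the calibration is good to about 2 mm. A picture is of the moment at which its call begins. camera_model takes no time and is no camera call.
- manip.sign_off(): hands the job in; it is judged then, once.
The state is a dict: "clock": time; "qpos": joint angles; "qd": joint speeds; "effort": joint torques, N m; "position": TCP position; "ee_rot": TCP orientation; "contact_force": force on the tool from outside, world axes, zero at the start; "moment": the same for the moment, N m; "width": finger opening in m; "gripper_force": force on a finger pad.
Only numpy, scipy, OpenCV 4.12 (cv2) and the standard library are available. Lean on these libraries where they do the work, as an engineer would, in place of code of your own. Each camera call takes 0.05 s, during which the arm holds its last target. There are 200 camera calls.

### The job

Take the cap with the red engraved line off its port on the red laser head: it has a left-hand thread, so unscrew it by turning it clockwise (seen from above) until its line meets the white index line on the port's flange, letting it climb freely as it turns and never forcing the thread (pull or press under about 10 N). Then lift it off and set it down gently and upright, open end down, on the floor of the blue tray before letting go. Leave the plain cap unturned and the other things on the table where they are.

Things in the scene. Friction and masses are not known exactly. Their poses are not given: they have to be found in the camera images.
- cap_center (a point): centre of the marked cap: a round knurled aluminium cap, 48 mm in diameter, 42 mm tall, 0.14 kg, open below (skirt 5 mm thick), with a thin red ring round its side and a red engraved line on its top; the point lies on its axis, 21 mm over its lower rim. Its z is up, its x runs along the engraved line from the axis to the rim. Loose once unscrewed.
- cap_mark (a point): outer end of the red engraved line: on the top face of the marked cap at its rim, 24 mm from the axis and 21 mm above the cap's centre
- port_index (a point): point on the white index line of the marked port's flange: on the flange's upper face, 30 mm from the port's axis (the line is radial, from 26 to 44 mm). The flange is a dark disc 88 mm in diameter and 6 mm thick on the head's top. At the start the red line points 1.8 to 2.6 rad counterclockwise of this line; the cap is free when both point the same way.
- port_axis (a point): the marked port's upright axis at the height of the flange's upper face; its x points to the white index line. The lower rim of the screwed-down cap stands 0 to 2 mm above this height.
- thread: left-hand brass thread on the stud under the cap (frame of the port, origin 6 mm below port_axis). Two pins in the cap run in it, about 1.5 mm axial and 1 mm sideways play. Turned clockwise, the cap first stays level, then must climb steeply, and is level again at the end; feel when and how much: the thread pushes a cap held too low up and one lifted too early down. It strips at 25 N between cap and thread.
- stud_top (a point): top of the brass stud, 22 mm in diameter, 31 mm above the flange, hidden under the cap. A rubber seal at its foot drags on the cap (about 0.25 N m; grip with 20 N or more) over the first half of the turn. Once the lines meet, the cap lifts straight off and is clear of the stud 38 mm higher than at the start.
- plain_cap (a joint): angle of the plain cap, rad, 0 at the start; must stay within 0.2
- plain_cap_center (a point): centre of the plain cap: same shape and size as the marked one but without any red, on an equal port 140 mm from the marked port; it may be on either side. Leave it alone.
- tray_in (a point): centre of the inner floor of the blue parts tray: 150 mm along its x, 120 mm along its y outside, walls 4 mm thick, rim 18 mm above this floor. Fixed.
- mount0_center (a point): lens mount, 95 mm tall on a round foot, loose; middle of it, 50 mm above the table
- mount1_center (a point): a second such lens mount
- bottle_center (a point): bottle, 56 mm in diameter, 130 mm tall, loose; its middle
- meter_center (a point): blue hand-held power meter 160 x 85 x 30 mm lying on the table, loose; its middle
- driver_grip (a point): screwdriver 170 mm long lying on the table, loose; its handle
- lens_tube_center (a point): black lens tube, 31 mm in diameter, 45 mm tall, standing loose; its middle

How it is judged:
By the outcome, as a careful person would: the job done as asked, in the order asked, and still so for the second after the job is handed in, with the robot touching nothing.
It also fails if it takes over 66 s, if anything falls off the work surface, if the arm or the gripper's body presses on something with over 40 N, if the wrist force passes 120 N, or if a joint passes its speed limit or range.

## Working session

There is one attempt and no reset: what is moved stays moved. The work goes in short steps, Python scripts to look and compute and a tool call to move; the robot and the scene stay as the last step left them, time stands still between calls to the robot, and variables do not carry over. Pictures are saved under pics/ and viewed, at most 10 in all, crops included, and the job is handed in when it is done.

Besides the shell and the picture viewer there is one more tool, called after "Request:" as name(argument=value, ...), one argument or row to a line, values as JSON. drive_tool: Moves the arm, as the interface text tells. Its arguments: {"type":"object","properties":{"deltas":{"type":"array","items":{"type":"object","properties":{"linear":{"type":"array","items":{"type":"number"}},"twist":{"type":"number"},"claw":{"type":"number"}}}},"squeeze":{"type":"number"}},"required":["deltas"]}

```bash
mkdir -p pics; cat > h.py <<'E'
import numpy as np, cv2
from rig import sensors, eyes, manip
def cast(cam,u,v,z):
    m=eyes.camera_model(cam);K,R,t=map(np.array,(m["intrinsics"],m["R"],m["t"]))
    d=R.T@np.linalg.solve(K,[u,v,1.]);c=-R.T@t
    return c+d*(z-c[2])/d[2]
def proj(cam,X):
    m=eyes.camera_model(cam);K,R,t=map(np.array,(m["intrinsics"],m["R"],m["t"]))
    p=K@(R@np.array(X)+t);return p[:2]/p[2]
def tri(c1,p1,c2,p2):
    P=[]
    for c in(c1,c2):
        m=eyes.camera_model(c);P.append(np.array(m["intrinsics"])@np.c_[np.array(m["R"]),np.array(m["t"])])
    X=cv2.triangulatePoints(P[0],P[1],np.array(p1,float).reshape(2,1),np.array(p2,float).reshape(2,1));return X[:3,0]/X[3,0]
def snap(cam,name):
    im=eyes.get_image(cam);cv2.imwrite(f"pics/{name}.png",im[:,:,::-1]);return im
E
python3 - <<'E'
from h import *
for c in("top","side"):
    snap(c,c+"0");m=eyes.camera_model(c);R=np.array(m["R"]);print(c,-R.T@np.array(m["t"]),m["intrinsics"],R[2])
s=sensors.get_state();print(s)
E
```

```text
top [ 0.42521266 -0.11236522  1.11648277] [[404.89562832   0.         318.72737874]
 [  0.         404.89562832 198.74018875]
 [  0.           0.           1.        ]] [ 0.1559346   0.01792098 -0.9876048 ]
side [0.00976788 0.7432116  0.80771653] [[488.925018     0.         324.38795877]
 [  0.         488.925018   198.24729782]
 [  0.           0.           1.        ]] [ 0.45668408 -0.67670396 -0.57750447]
{'clock': 0.1, 'qpos': array([-1.32699830e+00,  2.76564883e-01,  1.50600616e+00, -7.78978742e-06,
        1.36068626e+00, -1.20988045e-01]), 'qd': array([ 0.00032143, -0.00229977, -0.00359548,  0.00092453,  0.00108563,
       -0.00048744]), 'effort': array([ 4.91747323e-04, -4.17698658e+01, -2.46404135e+01, -1.87820169e-04,
        5.74293867e-03,  1.15566684e-05]), 'position': array([ 0.20502179, -0.53673131,  0.24150744]), 'ee_rot': array([-8.30519318e-04,  9.83411963e-01,  1.81384171e-01, -5.48779759e-05]), 'contact_force': array([ 0.2187125 ,  0.27178495, -0.96799436]), 'moment': array([ 0.00051297, -0.05178215, -0.02864476]), 'gripper_force': 0.0, 'width': 0.08571531370119567}
```

View pics/top0.png

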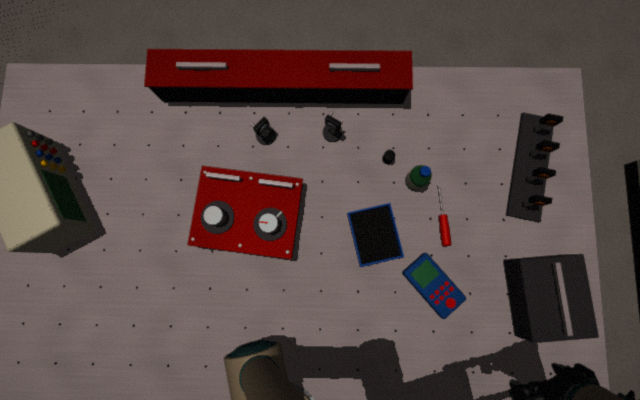

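View pics/side0.png

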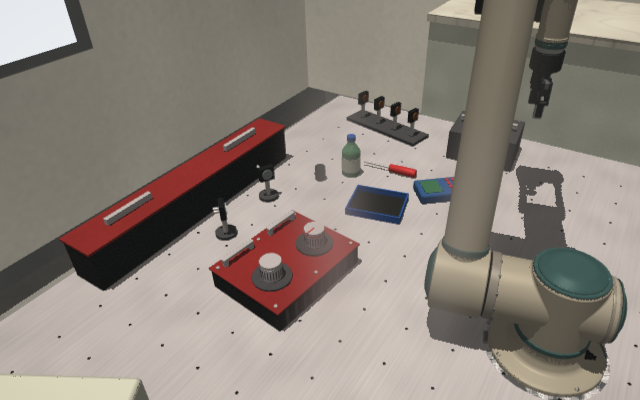

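The top view shows the marked cap (red line) at about (269,223) with its white index towards (283,211). The plain cap is at (215,215), the tray at (376,235). In the side view the caps are at about (314,232) and (270,264). Next I'll zoom in and measure.

```bash
python3 - <<'E'
from h import *
t=cv2.imread("pics/top0.png");s=cv2.imread("pics/side0.png")
a=cv2.resize(t[190:255,190:310],None,fx=6,fy=6,interpolation=cv2.INTER_CUBIC)[:, :720]
cv2.imwrite("pics/topc.png",a)
b=cv2.resize(s[210:300,240:360],None,fx=6,fy=6,interpolation=cv2.INTER_CUBIC)
cv2.imwrite("pics/sidec.png",b)
# tray: blue mask
for n,i,box in(("top",t,(340,410,195,275)),("side",s,(335,412,180,228))):
    hsv=cv2.cvtColor(i,cv2.COLOR_BGR2HSV);m=cv2.inRange(hsv,(100,110,40),(125,255,255))
    k=np.zeros_like(m);k[box[2]:box[3],box[0]:box[1]]=255;m&=k
    pts=cv2.findNonZero(m);h=cv2.convexHull(pts);print(n,cv2.approxPolyDP(h,4,True)[:,0].tolist())
    print(cv2.boundingRect(pts))
E
```

```text
top [[409, 274], [360, 266], [349, 212], [389, 203]]
(348, 203, 62, 72)
side [[399, 222], [364, 211], [357, 186], [407, 193]]
(356, 185, 52, 39)
```

View pics/topc.png

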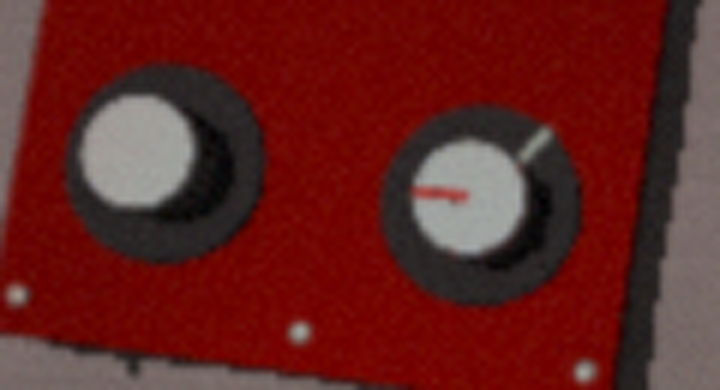

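View pics/sidec.png

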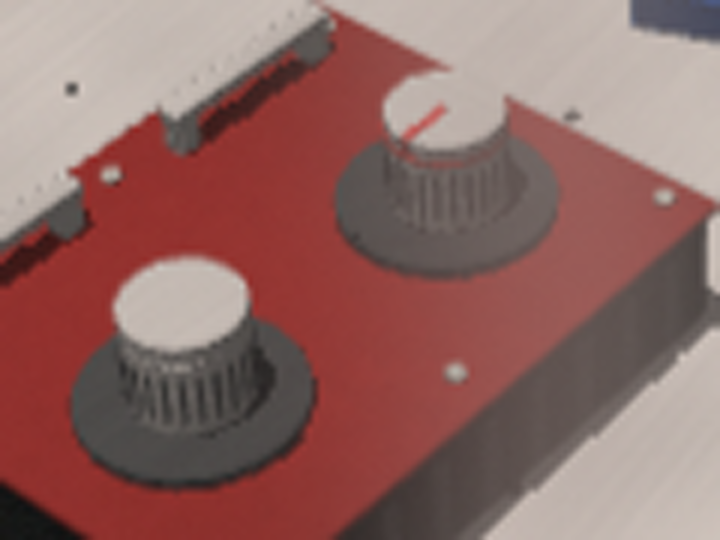

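Crops: marked cap's top face is centred at (470,197) in the top crop and (445,110) in the side crop. The red line's outer end is at (415,190) and the white line runs (522,160)–(548,130).

```bash
python3 - <<'E'
from h import *
t=cv2.imread("pics/top0.png");s=cv2.imread("pics/side0.png")
f=lambda u,v,ox,oy:(ox+(u+.5)/6-.5,oy+(v+.5)/6-.5)
C={}
for n,i,seeds in(("top",t,{"m":(470,215),"p":(137,150)}),("side",s,{"m":(470,110),"p":(180,305)})):
    ox,oy=(190,190) if n=="top" else (240,210)
    a=cv2.imread(f"pics/{n}c.png")
    hsv=cv2.cvtColor(a,cv2.COLOR_BGR2HSV);m=cv2.inRange(a,(120,120,120),(255,255,255))
    for k,(u,v) in seeds.items():
        nl,l=cv2.connectedComponents(m);c=(l==l[v,u]).astype(np.uint8)
        h=cv2.convexHull(cv2.findNonZero(c));e=cv2.fitEllipse(h);C[n,k]=f(*e[0],ox,oy);print(n,k,e)
for k in"mp":print(k,tri("top",C["top",k],"side",C["side",k]))
print("manual m",tri("top",f(470,197,190,190),"side",f(445,110,240,210)))
X=tri("top",C["top","m"],"side",C["side","m"]);z=X[2]
r=cast("top",*f(415,190,190,190),z);c=cast("top",*C["top","m"],z)
rs=cast("side",*f(403,138,240,210),z);cs=cast("side",*C["side","m"],z)
ang=lambda d:np.degrees(np.arctan2(d[1],d[0]))
print("c",c,cs,"red",ang(r-c),np.hypot(*(r-c)[:2]),ang(rs-cs),np.hypot(*(rs-cs)[:2]))
w1=cast("top",*f(522,160,190,190),z-.043);w2=cast("top",*f(548,130,190,190),z-.043)
print("white",w1-c,w2-c,ang(w1-c),ang(w2-c),ang(w2-w1))
# flange check ellipse centre
fc=cast("top",*f(481,205,190,190),z-.043);print("flange",fc)
for P in((360,266),(349,212),(389,203),(402,257)):print("tray rim",cast("top",*P,.02))
for P in((364,211),(357,186),(407,193)):print(cast("side",*P,.02))
for k,P in(("mount0",(264,131)),("mount1",(333,128)),("bottle",(422,175)),("lens",(389,157))):print(k,cast("top",*P,.05))
for P in((202,167),(302,179),(295,259),(189,245)):print("head",cast("top",*P,z-.05))
E
```

```text
top m ((468.1408386230469, 196.69479370117188), (108.81332397460938, 110.68522644042969), 32.46918869018555)
top p ((136.9375762939453, 151.25314331054688), (106.0699462890625, 111.14795684814453), 39.94430160522461)
side m ((318.36163330078125, 120.23408508300781), (331.5020446777344, 916.667236328125), 90.2063980102539)
side p ((180.7561492919922, 304.5983581542969), (93.11144256591797, 135.28660583496094), 80.5018539428711)
m [0.5470622  0.04877156 0.09872409]
p [0.53909825 0.17263679 0.1073013 ]
manual m [0.52208335 0.03205853 0.10570412]
c [0.52356719 0.0342373  0.09872409] [0.5647576  0.05543741 0.09872409] red 83.73028402053393 0.02268115845639256 -166.48933392878916 0.03493975258641182
white [ 0.02071114 -0.01694222 -0.043     ] [ 0.0341749  -0.02797118 -0.043     ] -39.2840056826828 -39.299348476003544 -39.32293698086245
flange [0.52415831 0.03464419 0.05572409]
tray rim [ 0.41833261 -0.20570207  0.02      ]
tray rim [ 0.56298428 -0.17558508  0.02      ]
tray rim [ 0.58940212 -0.28452566  0.02      ]
tray rim [ 0.44400879 -0.31774438  0.02      ]
[ 0.50940836 -0.18525436  0.02      ]
[ 0.58552167 -0.2798      0.02      ]
[ 0.44764271 -0.32167513  0.02      ]
mount0 [0.77964252 0.0604841  0.05      ]
mount1 [ 0.79047905 -0.12875735  0.05      ]
bottle [ 0.66212946 -0.36880248  0.05      ]
lens [ 0.71065296 -0.28104959  0.05      ]
head [0.67638433 0.2255632  0.04872409]
head [ 0.64694449 -0.04702026  0.04872409]
head [ 0.43360755 -0.03377688  0.04872409]
head [0.46531959 0.24682101 0.04872409]
```

Request:
drive_tool(
  deltas=[
    {"linear": [27,48,-3],"twist": 4,"claw": 1},
    {"linear": [53,95,-7],"twist": 8,"claw": 1},
    {"linear": [79,142,-10],"twist": 12,"claw": 1},
    {"linear": [106,190,-13],"twist": 16,"claw": 1},
    {"linear": [132,237,-17],"twist": 20,"claw": 1},
    {"linear": [159,285,-20],"twist": 24,"claw": 1},
    {"linear": [185,332,-23],"twist": 28,"claw": 1},
    {"linear": [212,380,-27],"twist": 32,"claw": 1},
    {"linear": [238,427,-30],"twist": 36,"claw": 1},
    {"linear": [265,475,-33],"twist": 40,"claw": 1},
    {"linear": [291,522,-37],"twist": 44,"claw": 1},
    {"linear": [317,570,-40],"twist": 44,"claw": 1},
  ],
)

```text
clock: 1.1
position: [0.4484, -0.0992, 0.2115]
ee_rot: [0.0, 0.843, 0.538, -0.0]
contact_force: [0.3, 0.5, 0.0]
width: 0.0855
gripper_force: 0.0
```

Request:
drive_tool(
  deltas=[
    {"linear": [0,0,0],"claw": 1},
    {"linear": [0,0,0],"claw": 1},
    {"linear": [0,0,0],"claw": 1},
  ],
)

```text
$.deltas[0]: bad value
```

Request:
drive_tool(
  deltas=[
    {"linear": [20,35,-10],"twist": 0,"claw": 1},
    {"linear": [38,65,-20],"twist": 0,"claw": 1},
    {"linear": [56,98,-30],"twist": 0,"claw": 1},
    {"linear": [65,116,-40],"twist": 0,"claw": 1},
    {"linear": [65,116,-40],"twist": 0,"claw": 1},
    {"linear": [65,116,-40],"twist": 0,"claw": 1},
  ],
)

```text
clock: 1.6
position: [0.5125, 0.0157, 0.1706]
ee_rot: [-0.001, 0.843, 0.538, -0.001]
contact_force: [-0.4, 0.0, 0.6]
width: 0.0854
gripper_force: 0.0
```

Request:
drive_tool(
  deltas=[
    {"linear": [5,9,-5],"twist": 0,"claw": 1},
    {"linear": [10,17,-20],"twist": 0,"claw": 1},
    {"linear": [10,17,-45],"twist": 0,"claw": 1},
    {"linear": [10,17,-70],"twist": 0,"claw": 1},
    {"linear": [10,17,-87],"twist": 0,"claw": 1},
    {"linear": [10,17,-87],"twist": 0,"claw": 1},
    {"linear": [10,17,-87],"twist": 0,"claw": 1},
  ],
)

```text
clock: 2.18
position: [0.5226, 0.031, 0.0845]
ee_rot: [-0.0, 0.844, 0.536, -0.001]
contact_force: [-0.0, 0.6, 0.5]
width: 0.0853
gripper_force: 0.0
```

Request:
drive_tool(
  squeeze=20,
  deltas=[
    {"linear": [0,0,0],"twist": 0,"claw": 0.7},
    {"linear": [0,0,0],"twist": 0,"claw": 0.6},
    {"linear": [0,0,0],"twist": 0,"claw": 0.5},
    {"linear": [0,0,0],"twist": 0,"claw": 0.5},
    {"linear": [0,0,0],"twist": 0,"claw": 0.5},
  ],
)

```text
clock: 2.6
position: [0.5221, 0.0321, 0.0861]
ee_rot: [-0.001, 0.844, 0.536, -0.0]
contact_force: [-4.5, 1.3, 5.9]
width: 0.0473
gripper_force: 19.7
```

Request:
drive_tool(
  deltas=[
    {"linear": [-1,0.5,1],"twist": 0,"claw": 0.5},
    {"linear": [-1,0.5,1],"twist": 0,"claw": 0.5},
    {"linear": [-1,0.5,1],"twist": 0,"claw": 0.5},
  ],
)

```text
clock: 2.85
position: [0.522, 0.0324, 0.0863]
ee_rot: [0.0, 0.844, 0.537, 0.0]
contact_force: [-1.8, 1.3, 2.8]
width: 0.0471
gripper_force: 22.2
```

Request:
drive_tool(
  deltas=[
    {"linear": [-0.8,0.3,0.8],"twist": 0,"claw": 0.5},
    {"linear": [-0.8,0.3,0.8],"twist": 0,"claw": 0.5},
    {"linear": [-0.8,0.3,0.8],"twist": 0,"claw": 0.5},
  ],
)

```text
clock: 3.1
position: [0.5216, 0.0325, 0.0866]
ee_rot: [0.0, 0.844, 0.537, 0.0]
contact_force: [-0.5, 0.1, -0.2]
width: 0.0468
gripper_force: 22.3
```

```bash
python3 - <<'E'
from h import *
s=sensors.get_state();print(s["position"],s["contact_force"],s["moment"],s["width"])
E
```

```text
[0.52155565 0.03251743 0.08656486] [-0.50212957  0.08323245 -0.15006568] [0.04280906 0.01840559 0.037989  ] 0.04681213862631558
```

Request:
drive_tool(
  deltas=[
    {"linear": [0,0,0],"twist": 0,"claw": 0.8},
    {"linear": [0,0,0],"twist": 0,"claw": 0.8},
    {"linear": [0,0,0],"twist": 0,"claw": 0.8},
    {"linear": [0,0,0],"twist": 7,"claw": 0.8},
    {"linear": [0,0,0],"twist": 14,"claw": 0.8},
    {"linear": [0,0,0],"twist": 21,"claw": 0.8},
    {"linear": [0,0,0],"twist": 28,"claw": 0.8},
    {"linear": [0,0,0],"twist": 35,"claw": 0.8},
    {"linear": [0,0,0],"twist": 42,"claw": 0.8},
    {"linear": [0,0,0],"twist": 49,"claw": 0.8},
    {"linear": [0,0,0],"twist": 56,"claw": 0.8},
    {"linear": [0,0,0],"twist": 63,"claw": 0.8},
  ],
)

```text
clock: 4.1
position: [0.5214, 0.0325, 0.0866]
ee_rot: [0.0, 0.436, 0.9, 0.0]
contact_force: [-0.6, -0.6, 0.3]
width: 0.0683
gripper_force: 0.0
```

Request:
drive_tool(
  squeeze=20,
  deltas=[
    {"linear": [0,0,0],"twist": 7,"claw": 0.8},
    {"linear": [0,0,0],"twist": 14,"claw": 0.8},
    {"linear": [0,0,0],"twist": 21,"claw": 0.8},
    {"linear": [0,0,0],"twist": 27,"claw": 0.8},
    {"linear": [0,0,0],"twist": 27,"claw": 0.7},
    {"linear": [0,0,0],"twist": 27,"claw": 0.5},
    {"linear": [0,0,0],"twist": 27,"claw": 0.5},
    {"linear": [0,0,0],"twist": 27,"claw": 0.5},
    {"linear": [0,0,0],"twist": 27,"claw": 0.5},
  ],
)

```text
clock: 4.85
position: [0.5218, 0.033, 0.0868]
ee_rot: [0.001, 0.218, 0.976, 0.001]
contact_force: [1.1, 1.7, 1.6]
width: 0.0482
gripper_force: 21.1
```

Request:
drive_tool(
  squeeze=45,
  deltas=[
    {"linear": [0.3,0.7,0.5],"twist": 0,"claw": 0.4},
    {"linear": [0.3,0.7,0.5],"twist": 0,"claw": 0.4},
    {"linear": [0.3,0.7,0.5],"twist": 0,"claw": 0.4},
    {"linear": [0.3,0.7,0.5],"twist": 0,"claw": 0.4},
  ],
)

```text
clock: 5.18
position: [0.5217, 0.0332, 0.087]
ee_rot: [0.0, 0.217, 0.976, -0.0]
contact_force: [0.7, 1.3, -0.7]
width: 0.0471
gripper_force: 46.8
```

Request:
drive_tool(
  deltas=[
    {"linear": [0,0,0],"twist": -3,"claw": 0.4},
    {"linear": [0,0,0],"twist": -6,"claw": 0.4},
    {"linear": [0,0,0],"twist": -9,"claw": 0.4},
    {"linear": [0,0,0],"twist": -9,"claw": 0.4},
  ],
)

```text
clock: 5.52
position: [0.5213, 0.0338, 0.0869]
ee_rot: [-0.0, 0.294, 0.956, 0.001]
contact_force: [0.8, 2.6, 0.5]
width: 0.0471
gripper_force: 46.8
```

Request:
drive_tool(
  deltas=[
    {"linear": [0,0.5,0],"twist": -3,"claw": 0.4},
    {"linear": [0,0.5,0],"twist": -6,"claw": 0.4},
    {"linear": [0,0.5,0],"twist": -9,"claw": 0.4},
    {"linear": [0,0.5,0],"twist": -9,"claw": 0.4},
  ],
)

```text
clock: 5.85
position: [0.5218, 0.0341, 0.087]
ee_rot: [0.0, 0.367, 0.93, 0.0]
contact_force: [1.4, 3.1, -1.2]
width: 0.0473
gripper_force: 46.7
```

Request:
drive_tool(
  deltas=[
    {"linear": [0,0.3,0],"twist": -3,"claw": 0.4},
    {"linear": [0,0.3,0],"twist": -6,"claw": 0.4},
    {"linear": [0,0.3,0],"twist": -6,"claw": 0.4},
  ],
)

```text
clock: 6.1
position: [0.5222, 0.0338, 0.087]
ee_rot: [0.001, 0.415, 0.91, 0.0]
contact_force: [2.5, 2.0, -1.1]
width: 0.0475
gripper_force: 46.7
```

```bash
python3 - <<'E'
from h import *
s=sensors.get_state();print(s["position"],s["contact_force"],s["moment"],s["width"])
i=snap("side","side1");cv2.imwrite("pics/s1c.png",cv2.resize(i[180:280,250:380,::-1],None,fx=6,fy=6))
E
```

```text
[0.52216208 0.03380405 0.08703409] [ 2.52444843  2.02820761 -1.0687291 ] [ 0.17324272 -0.38516593 -0.0190902 ] 0.04754469519901486
```

View pics/s1c.png

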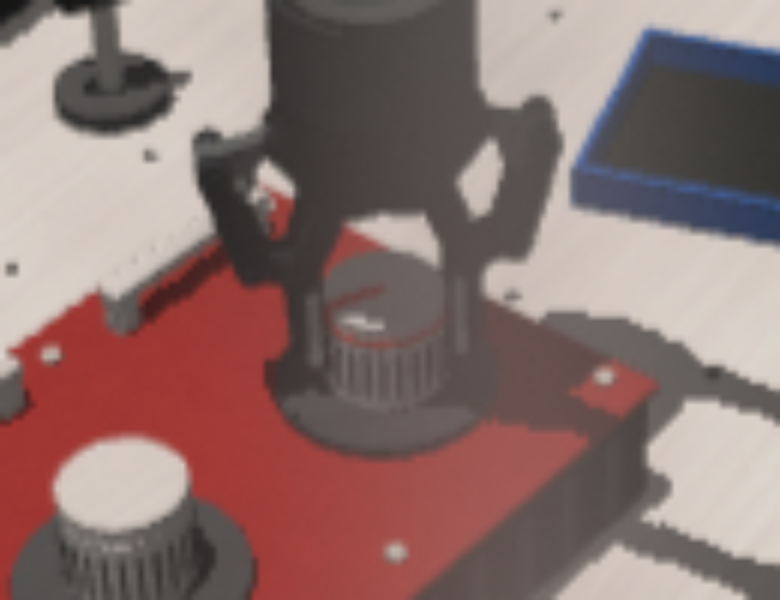

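The side view shows the cap gripped squarely, its red line turned clockwise towards the back-left of the cap face (about (350,300)). The plain cap is untouched. Continuing.

Request:
drive_tool(
  deltas=[
    {"linear": [0.6,0.4,0],"twist": -3,"claw": 0.4},
    {"linear": [0.6,0.4,0],"twist": -6,"claw": 0.4},
    {"linear": [0.6,0.4,0],"twist": -6,"claw": 0.4},
  ],
)

```text
clock: 6.4
position: [0.5223, 0.0339, 0.087]
ee_rot: [0.0, 0.462, 0.887, -0.0]
contact_force: [1.9, -0.0, -0.9]
width: 0.047
gripper_force: 46.7
```

Request:
drive_tool(
  deltas=[
    {"linear": [0.3,0.2,0],"twist": -3,"claw": 0.4},
    {"linear": [0.3,0.2,0],"twist": -6,"claw": 0.4},
    {"linear": [0.3,0.2,0],"twist": -6,"claw": 0.4},
  ],
)

```text
clock: 6.65
position: [0.5217, 0.0339, 0.0869]
ee_rot: [-0.0, 0.507, 0.862, -0.001]
contact_force: [0.2, -1.5, 0.2]
width: 0.0471
gripper_force: 46.8
```

Request:
drive_tool(
  deltas=[
    {"linear": [0,-0.4,0],"twist": -3,"claw": 0.4},
    {"linear": [0,-0.4,0],"twist": -6,"claw": 0.4},
    {"linear": [0,-0.4,0],"twist": -6,"claw": 0.4},
  ],
)

```text
clock: 6.9
position: [0.5214, 0.0341, 0.0872]
ee_rot: [-0.001, 0.552, 0.834, -0.001]
contact_force: [-2.1, -1.3, 5.4]
width: 0.0475
gripper_force: 47.3
```

Request:
drive_tool(
  deltas=[
    {"linear": [0,0,0],"twist": -3,"claw": 0.4},
    {"linear": [0,0,0],"twist": -5,"claw": 0.4},
    {"linear": [0,0,0],"twist": -5,"claw": 0.4},
  ],
)

```text
clock: 7.15
position: [0.5217, 0.0343, 0.0877]
ee_rot: [-0.0, 0.587, 0.809, -0.0]
contact_force: [-2.2, 0.6, 7.8]
width: 0.0474
gripper_force: 47.5
```

Request:
drive_tool(
  deltas=[
    {"linear": [-0.4,0,1.5],"twist": 0,"claw": 0.4},
    {"linear": [-0.4,0,2.5],"twist": 0,"claw": 0.4},
    {"linear": [-0.4,0,2.5],"twist": 0,"claw": 0.4},
  ],
)

```text
clock: 7.4
position: [0.5214, 0.0345, 0.089]
ee_rot: [-0.001, 0.588, 0.809, -0.0]
contact_force: [-0.6, 0.3, -3.2]
width: 0.0473
gripper_force: 47.9
```

Request:
drive_tool(
  deltas=[
    {"linear": [0,0,0.3],"twist": -2,"claw": 0.4},
    {"linear": [0,0,0.6],"twist": -4,"claw": 0.4},
    {"linear": [0,0,0.6],"twist": -4,"claw": 0.4},
  ],
)

```text
clock: 7.65
position: [0.5216, 0.0348, 0.0897]
ee_rot: [-0.001, 0.616, 0.787, 0.0]
contact_force: [0.6, 1.9, -2.6]
width: 0.0471
gripper_force: 48.0
```

Request:
drive_tool(
  deltas=[
    {"linear": [0.2,0.5,0.3],"twist": -2,"claw": 0.4},
    {"linear": [0.2,0.5,0.6],"twist": -4,"claw": 0.4},
    {"linear": [0.2,0.5,0.6],"twist": -4,"claw": 0.4},
  ],
)

```text
clock: 7.9
position: [0.5221, 0.0349, 0.0904]
ee_rot: [-0.0, 0.643, 0.766, 0.0]
contact_force: [1.1, 1.9, -2.5]
width: 0.0472
gripper_force: 47.9
```

Request:
drive_tool(
  deltas=[
    {"linear": [0,0,0.5],"twist": -2,"claw": 0.4},
    {"linear": [0,0,1],"twist": -4,"claw": 0.4},
    {"linear": [0,0,1],"twist": -4,"claw": 0.4},
  ],
)

```text
clock: 8.15
position: [0.5224, 0.0346, 0.092]
ee_rot: [0.0, 0.669, 0.743, 0.0]
contact_force: [-0.5, 1.5, 1.3]
width: 0.0473
gripper_force: 48.2
```

Request:
drive_tool(
  deltas=[
    {"linear": [0,0.4,1],"twist": -2,"claw": 0.4},
    {"linear": [0,0.4,2],"twist": -4,"claw": 0.4},
    {"linear": [0,0.4,2],"twist": -4,"claw": 0.4},
  ],
)

```text
clock: 8.4
position: [0.5221, 0.0349, 0.0929]
ee_rot: [-0.0, 0.695, 0.719, -0.0]
contact_force: [2.0, -0.7, -8.8]
width: 0.0472
gripper_force: 48.5
```

Request:
drive_tool(
  deltas=[
    {"linear": [0,0,0.9],"twist": -2,"claw": 0.4},
    {"linear": [0,0,1.8],"twist": -4,"claw": 0.4},
    {"linear": [0,0,1.8],"twist": -4,"claw": 0.4},
  ],
)

```text
clock: 8.65
position: [0.5217, 0.0352, 0.0936]
ee_rot: [-0.001, 0.719, 0.695, -0.001]
contact_force: [4.2, 1.3, -17.8]
width: 0.0471
gripper_force: 49.7
```

Request:
drive_tool(
  deltas=[
    {"linear": [0.3,0,-1.7],"twist": 0,"claw": 0.4},
    {"linear": [0.3,0,-1.7],"twist": 0,"claw": 0.4},
  ],
)

```text
clock: 8.82
position: [0.5219, 0.035, 0.0933]
ee_rot: [-0.001, 0.719, 0.695, -0.001]
contact_force: [1.5, -0.5, -11.0]
width: 0.0471
gripper_force: 50.4
```

Request:
drive_tool(
  deltas=[
    {"linear": [0,0,-1.4],"twist": 0,"claw": 0.4},
    {"linear": [0,0,-1.4],"twist": 0,"claw": 0.4},
    {"linear": [0,0,-1.4],"twist": 0,"claw": 0.4},
  ],
)

```text
clock: 9.07
position: [0.5223, 0.0348, 0.093]
ee_rot: [0.0, 0.72, 0.694, -0.0]
contact_force: [-1.1, -1.1, -2.2]
width: 0.0471
gripper_force: 51.1
```

Request:
drive_tool(
  deltas=[
    {"linear": [0,0,0.3],"twist": -2,"claw": 0.4},
    {"linear": [0,0,0.6],"twist": -4,"claw": 0.4},
    {"linear": [0,0,0.6],"twist": -4,"claw": 0.4},
  ],
)

```text
clock: 9.32
position: [0.5227, 0.0349, 0.0936]
ee_rot: [0.0, 0.744, 0.668, 0.0]
contact_force: [-0.9, -1.4, -3.1]
width: 0.047
gripper_force: 51.1
```

```bash
python3 - <<'E'
from h import *
s=sensors.get_state();print(s["position"],s["contact_force"],s["moment"],s["qpos"])
i=snap("side","side2");cv2.imwrite("pics/s2c.png",cv2.resize(i[200:280,270:360,::-1],None,fx=6,fy=6,interpolation=cv2.INTER_CUBIC))
E
```

```text
[0.52267326 0.03489413 0.09356299] [-0.85857667 -1.40053587 -3.0629328 ] [-0.17965654  0.10825698 -0.06645575] [-6.58851082e-02  3.29310759e-01  1.83505784e+00 -5.80848430e-04
  9.76330280e-01  4.10450388e-02]
```

View pics/s2c.png

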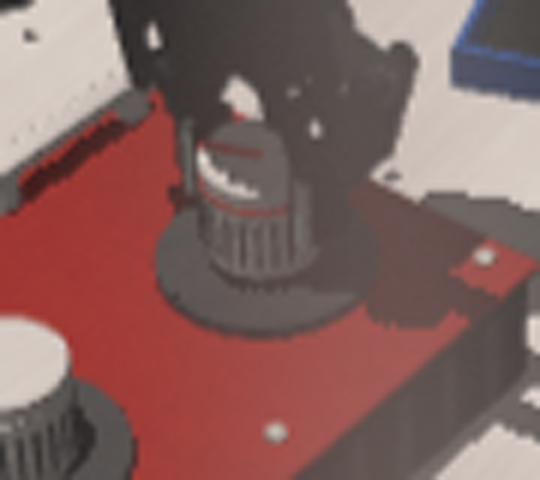

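The crop shows the cap risen slightly above the flange (gap at about (260,280)), with its red line from (262,155) to (205,145).

```bash
python3 - <<'E'
from h import *
f=lambda u,v:(270+(u+.5)/6-.5,200+(v+.5)/6-.5)
z=.1125
a=cast("side",*f(262,155),z);b=cast("side",*f(205,145),z);d=b-a
print(a,b,np.degrees(np.arctan2(d[1],d[0])),np.hypot(*d[:2]))
f=lambda u,v:(240+(u+.5)/6-.5,210+(v+.5)/6-.5)
a=cast("side",*f(445,108),.106);b=cast("side",*f(403,140),.106);d=b-a
print(a,b,np.degrees(np.arctan2(d[1],d[0])),np.hypot(*d[:2]))
f=lambda u,v:(190+(u+.5)/6-.5,190+(v+.5)/6-.5)
a=cast("top",*f(466,196),.106);b=cast("top",*f(415,190),.106);d=b-a
print(np.degrees(np.arctan2(d[1],d[0])),np.hypot(*d[:2]))
E
```

```text
[0.52268565 0.03182086 0.1125    ] [0.54479078 0.03811494 0.1125    ] 15.893451569571877 0.022983735981789957
[0.52202334 0.03117618 0.106     ] [0.52476012 0.05539322 0.106     ] 83.55233901252896 0.024371190873712048
84.1986092676964 0.02158715631680147
```

Request:
drive_tool(
  deltas=[
    {"linear": [0,0,0.2],"twist": -2,"claw": 0.4},
    {"linear": [0,0,0.4],"twist": -4,"claw": 0.4},
    {"linear": [0,0,0.4],"twist": -4,"claw": 0.4},
  ],
)

```text
clock: 9.62
position: [0.523, 0.0351, 0.0939]
ee_rot: [0.0, 0.766, 0.642, 0.0]
contact_force: [-0.8, -0.7, -1.7]
width: 0.0474
gripper_force: 51.2
```

Request:
drive_tool(
  deltas=[
    {"linear": [0,0,0.2],"twist": -2,"claw": 0.4},
    {"linear": [0,0,0.4],"twist": -4,"claw": 0.4},
    {"linear": [0,0,0.4],"twist": -4,"claw": 0.4},
  ],
)

```text
clock: 9.87
position: [0.523, 0.0352, 0.0943]
ee_rot: [0.0, 0.788, 0.615, 0.001]
contact_force: [-0.0, -0.9, -1.4]
width: 0.047
gripper_force: 51.2
```

Request:
drive_tool(
  deltas=[
    {"linear": [0,0,0.2],"twist": -2,"claw": 0.4},
    {"linear": [0,0,0.4],"twist": -4,"claw": 0.4},
    {"linear": [0,0,0.4],"twist": -4,"claw": 0.4},
  ],
)

```text
clock: 10.12
position: [0.523, 0.0352, 0.0946]
ee_rot: [0.0, 0.809, 0.588, 0.0]
contact_force: [-0.1, -1.0, -1.8]
width: 0.0468
gripper_force: 51.2
```

Request:
drive_tool(
  deltas=[
    {"linear": [0,0,0],"twist": -2,"claw": 0.4},
    {"linear": [0,0,0],"twist": -4,"claw": 0.4},
    {"linear": [0,0,0],"twist": -4,"claw": 0.4},
  ],
)

```text
clock: 10.37
position: [0.5228, 0.0352, 0.0944]
ee_rot: [0.0, 0.829, 0.559, 0.0]
contact_force: [0.3, -0.8, -1.2]
width: 0.0471
gripper_force: 51.3
```

Request:
drive_tool(
  deltas=[
    {"linear": [0,0,0.1],"twist": -2,"claw": 0.4},
    {"linear": [0,0,0.2],"twist": -4,"claw": 0.4},
    {"linear": [0,0,0.2],"twist": -4,"claw": 0.4},
  ],
)

```text
clock: 10.62
position: [0.5228, 0.0349, 0.0947]
ee_rot: [0.0, 0.848, 0.53, 0.0]
contact_force: [-1.1, -1.3, -0.3]
width: 0.0471
gripper_force: 51.3
```

Request:
drive_tool(
  deltas=[
    {"linear": [-0.2,-0.3,0],"twist": -2,"claw": 0.4},
    {"linear": [-0.2,-0.3,0],"twist": -4,"claw": 0.4},
    {"linear": [-0.2,-0.3,0],"twist": -4,"claw": 0.4},
  ],
)

```text
clock: 10.87
position: [0.5227, 0.0346, 0.0948]
ee_rot: [0.001, 0.866, 0.5, 0.0]
contact_force: [-0.7, -1.8, 1.3]
width: 0.0471
gripper_force: 51.5
```

Request:
drive_tool(
  deltas=[
    {"linear": [0,0,0],"twist": -2,"claw": 0.4},
    {"linear": [0,0,0],"twist": -4,"claw": 0.4},
    {"linear": [0,0,0],"twist": -4,"claw": 0.4},
  ],
)

```text
clock: 11.12
position: [0.5227, 0.0344, 0.0952]
ee_rot: [0.001, 0.883, 0.47, 0.0]
contact_force: [-1.1, -2.1, 4.9]
width: 0.0471
gripper_force: 51.8
```

Request:
drive_tool(
  deltas=[
    {"linear": [-0.1,-0.4,0.7],"twist": 0,"claw": 0.4},
    {"linear": [-0.1,-0.4,0.9],"twist": -2,"claw": 0.4},
    {"linear": [-0.1,-0.4,1.2],"twist": -4,"claw": 0.4},
    {"linear": [-0.1,-0.4,1.2],"twist": -4,"claw": 0.4},
  ],
)

```text
clock: 11.45
position: [0.5226, 0.0345, 0.0959]
ee_rot: [0.0, 0.899, 0.438, 0.0]
contact_force: [-0.6, -0.8, 1.7]
width: 0.0473
gripper_force: 51.6
```

Request:
drive_tool(
  deltas=[
    {"linear": [0,0,0.1],"twist": -2,"claw": 0.4},
    {"linear": [0,0,0.3],"twist": -4,"claw": 0.4},
    {"linear": [0,0,0.3],"twist": -4,"claw": 0.4},
  ],
)

```text
clock: 11.7
position: [0.5226, 0.0345, 0.0962]
ee_rot: [0.0, 0.914, 0.407, 0.0]
contact_force: [0.5, -0.6, 2.7]
width: 0.0468
gripper_force: 51.6
```

Request:
drive_tool(
  deltas=[
    {"linear": [0,-0.1,0.4],"twist": -1,"claw": 0.4},
    {"linear": [0,-0.1,0.7],"twist": -4,"claw": 0.4},
    {"linear": [0,-0.1,0.7],"twist": -4,"claw": 0.4},
  ],
)

```text
clock: 11.95
position: [0.5222, 0.0346, 0.0964]
ee_rot: [-0.0, 0.928, 0.374, 0.0]
contact_force: [-0.5, 0.6, 1.1]
width: 0.047
gripper_force: 51.4
```

Request:
drive_tool(
  deltas=[
    {"linear": [0,0,0.2],"twist": -2,"claw": 0.4},
    {"linear": [0,0,0.3],"twist": -4,"claw": 0.4},
    {"linear": [0,0,0.3],"twist": -4,"claw": 0.4},
  ],
)

```text
clock: 12.2
position: [0.522, 0.0346, 0.0965]
ee_rot: [-0.0, 0.94, 0.342, -0.0]
contact_force: [-0.0, -0.0, -0.5]
width: 0.0473
gripper_force: 51.4
```

Request:
drive_tool(
  deltas=[
    {"linear": [0,0,0],"twist": -2,"claw": 0.4},
    {"linear": [0,0,0],"twist": -4,"claw": 0.4},
    {"linear": [0,0,0],"twist": -4,"claw": 0.4},
  ],
)

```text
clock: 12.45
position: [0.5219, 0.0346, 0.0965]
ee_rot: [-0.0, 0.951, 0.309, -0.0]
contact_force: [0.5, -0.5, -1.8]
width: 0.047
gripper_force: 51.4
```

Request:
drive_tool(
  deltas=[
    {"linear": [0,0,0],"twist": -2,"claw": 0.4},
    {"linear": [0,0,0],"twist": -4,"claw": 0.4},
    {"linear": [0,0,0],"twist": -4,"claw": 0.4},
  ],
)

```text
clock: 12.7
position: [0.5219, 0.0345, 0.0966]
ee_rot: [-0.0, 0.961, 0.276, -0.0]
contact_force: [-0.8, 0.7, -1.1]
width: 0.0472
gripper_force: 51.4
```

```bash
python3 - <<'E'
from h import *
s=sensors.get_state();print(s["position"],s["contact_force"],s["moment"],s["qpos"])
i=snap("side","side3");a=cv2.resize(i[205:270,280:350,::-1],None,fx=8,fy=8,interpolation=cv2.INTER_CUBIC)
cv2.imwrite("pics/s3c.png",cv2.convertScaleAbs(a,alpha=1.5))
E
```

```text
[0.52193171 0.03452299 0.09658792] [-0.84771281  0.65918028 -1.12990982] [-0.00102199  0.00348123 -0.05332323] [-6.71515509e-02  3.25539564e-01  1.83167998e+00  2.28679267e-04
  9.85143220e-01  9.45165328e-01]
```

View pics/s3c.png

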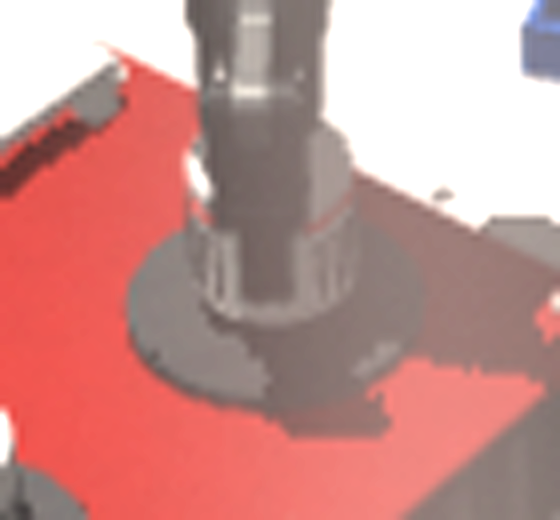

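The view is blocked by the finger, so the red line is hidden. The commanded turn is 123°, matching the measured angle; I'll probe with a small lift.

Request:
drive_tool(
  deltas=[
    {"linear": [0.3,0,0.7],"twist": 0,"claw": 0.4},
    {"linear": [0.3,0,1.4],"twist": 0,"claw": 0.4},
    {"linear": [0.3,0,1.4],"twist": 0,"claw": 0.4},
  ],
)

```text
clock: 13.0
position: [0.5226, 0.0344, 0.0983]
ee_rot: [0.0, 0.961, 0.275, 0.0]
contact_force: [0.6, 0.1, -1.9]
width: 0.0472
gripper_force: 51.3
```

Request:
drive_tool(
  deltas=[
    {"linear": [0,0,0.4],"twist": 0,"claw": 0.4},
    {"linear": [0,0,0.8],"twist": 0,"claw": 0.4},
    {"linear": [0,0,0.8],"twist": 0,"claw": 0.4},
  ],
)

```text
clock: 13.25
position: [0.5226, 0.0344, 0.0992]
ee_rot: [0.0, 0.961, 0.275, 0.0]
contact_force: [-0.3, -0.2, -2.9]
width: 0.047
gripper_force: 51.3
```

Request:
drive_tool(
  deltas=[
    {"linear": [0,0,0.4],"twist": 0,"claw": 0.4},
    {"linear": [0,0,0.8],"twist": 0,"claw": 0.4},
    {"linear": [0,0,0.8],"twist": 0,"claw": 0.4},
  ],
)

```text
clock: 13.5
position: [0.5227, 0.0343, 0.1]
ee_rot: [0.0, 0.961, 0.275, 0.0]
contact_force: [1.5, 0.5, -1.7]
width: 0.0472
gripper_force: 51.3
```

Request:
drive_tool(
  deltas=[
    {"linear": [0,0,1],"twist": 0,"claw": 0.4},
    {"linear": [0,0,2],"twist": 0,"claw": 0.4},
    {"linear": [0,0,4],"twist": 0,"claw": 0.4},
    {"linear": [0,0,6],"twist": 0,"claw": 0.4},
    {"linear": [0,0,6],"twist": 0,"claw": 0.4},
  ],
)

```text
clock: 13.92
position: [0.5229, 0.0343, 0.1064]
ee_rot: [0.0, 0.962, 0.275, 0.0]
contact_force: [0.3, -0.2, -1.8]
width: 0.0469
gripper_force: 51.3
```

Request:
drive_tool(
  deltas=[
    {"linear": [0,0,5],"twist": 0,"claw": 0.4},
    {"linear": [0,0,12],"twist": 0,"claw": 0.4},
    {"linear": [0,0,22],"twist": 0,"claw": 0.4},
    {"linear": [0,0,34],"twist": 0,"claw": 0.4},
    {"linear": [0,0,46],"twist": 0,"claw": 0.4},
    {"linear": [0,0,56],"twist": 0,"claw": 0.4},
    {"linear": [0,0,60],"twist": 0,"claw": 0.4},
    {"linear": [0,0,60],"twist": 0,"claw": 0.4},
  ],
)

```text
clock: 14.58
position: [0.5235, 0.0343, 0.1675]
ee_rot: [0.001, 0.961, 0.275, 0.002]
contact_force: [0.1, 0.2, -1.2]
width: 0.0471
gripper_force: 51.3
```

Request:
drive_tool(
  deltas=[
    {"linear": [0,-8,0],"twist": 2,"claw": 0.4},
    {"linear": [-2,-24,0],"twist": 8,"claw": 0.4},
    {"linear": [-3,-46,0],"twist": 14,"claw": 0.4},
    {"linear": [-5,-70,0],"twist": 20,"claw": 0.4},
    {"linear": [-7,-96,0],"twist": 26,"claw": 0.4},
    {"linear": [-8,-122,0],"twist": 32,"claw": 0.4},
    {"linear": [-10,-148,0],"twist": 38,"claw": 0.4},
    {"linear": [-12,-174,0],"twist": 44,"claw": 0.4},
    {"linear": [-14,-200,0],"twist": 50,"claw": 0.4},
    {"linear": [-16,-226,0],"twist": 56,"claw": 0.4},
    {"linear": [-17,-250,0],"twist": 62,"claw": 0.4},
    {"linear": [-18,-268,0],"twist": 68,"claw": 0.4},
  ],
)

```text
clock: 15.58
position: [0.504, -0.2356, 0.1652]
ee_rot: [-0.0, 0.642, 0.767, -0.0]
contact_force: [-0.1, -0.2, -1.7]
width: 0.0472
gripper_force: 51.3
```

Request:
drive_tool(
  deltas=[
    {"linear": [-1,-8,0],"twist": 2,"claw": 0.4},
    {"linear": [-1,-11,-15],"twist": 2,"claw": 0.4},
    {"linear": [-1,-11,-35],"twist": 2,"claw": 0.4},
    {"linear": [-1,-11,-55],"twist": 2,"claw": 0.4},
    {"linear": [-1,-11,-70],"twist": 2,"claw": 0.4},
    {"linear": [-1,-11,-75],"twist": 2,"claw": 0.4},
    {"linear": [-1,-11,-75],"twist": 2,"claw": 0.4},
    {"linear": [-1,-11,-75],"twist": 2,"claw": 0.4},
  ],
)

```text
clock: 16.25
position: [0.5037, -0.2447, 0.0909]
ee_rot: [-0.0, 0.63, 0.777, 0.0]
contact_force: [-0.2, 0.7, -1.8]
width: 0.0469
gripper_force: 51.2
```

```bash
python3 - <<'E'
from h import *
s=sensors.get_state();print(s["position"],s["contact_force"],s["moment"])
i=snap("side","side4");j=snap("top","top4")
a=cv2.resize(i[130:250,300:430,::-1],None,fx=4,fy=4);b=cv2.resize(j[170:290,185:435,::-1],None,fx=1.2,fy=4) if 0 else cv2.resize(j[180:280,340:420,::-1],None,fx=3.5,fy=4.8)
cv2.imwrite("pics/s4c.png",cv2.convertScaleAbs(np.hstack([a,b[:a.shape[0]]]),alpha=1.3))
E
```

```text
[ 0.50369241 -0.24470608  0.09092899] [-0.24636364  0.65732805 -1.81881049] [-0.00408286 -0.02669448 -0.01488074]
```

View pics/s4c.png

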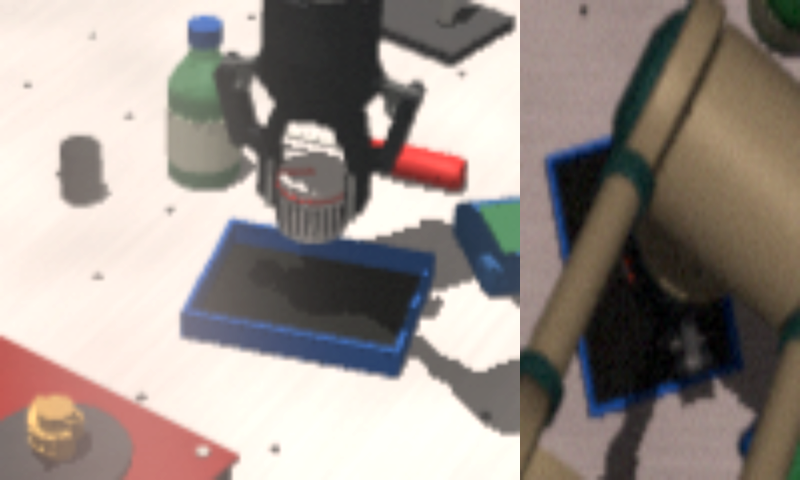

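The bare brass stud shows at (55,425), and the cap is held upright above the tray (cap at about (312,195), tray centred around (305,295)). Lowering.

Request:
drive_tool(
  deltas=[
    {"linear": [0,0,-8],"twist": 0,"claw": 0.4},
    {"linear": [0,0,-20],"twist": 0,"claw": 0.4},
    {"linear": [0,0,-34],"twist": 0,"claw": 0.4},
    {"linear": [0,0,-46],"twist": 0,"claw": 0.4},
    {"linear": [0,0,-52],"twist": 0,"claw": 0.4},
    {"linear": [0,0,-54],"twist": 0,"claw": 0.4},
    {"linear": [0,0,-54],"twist": 0,"claw": 0.4},
    {"linear": [0,0,-54],"twist": 0,"claw": 0.4},
  ],
)

```text
clock: 17.02
position: [0.5041, -0.2449, 0.0374]
ee_rot: [0.001, 0.63, 0.777, 0.0]
contact_force: [-0.3, -0.3, -1.5]
width: 0.047
gripper_force: 51.2
```

Request:
drive_tool(
  deltas=[
    {"linear": [0,0,-1],"twist": 0,"claw": 0.4},
    {"linear": [0,0,-2],"twist": 0,"claw": 0.4},
    {"linear": [0,0,-3],"twist": 0,"claw": 0.4},
    {"linear": [0,0,-4],"twist": 0,"claw": 0.4},
    {"linear": [0,0,-4],"twist": 0,"claw": 0.4},
  ],
)

```text
clock: 17.43
position: [0.5035, -0.2446, 0.0329]
ee_rot: [-0.0, 0.63, 0.777, 0.0]
contact_force: [0.4, 0.5, -0.9]
width: 0.0473
gripper_force: 51.2
```

Request:
drive_tool(
  deltas=[
    {"linear": [0,0,-0.5],"twist": 0,"claw": 0.4},
    {"linear": [0,0,-1],"twist": 0,"claw": 0.4},
    {"linear": [0,0,-1.5],"twist": 0,"claw": 0.4},
    {"linear": [0,0,-2],"twist": 0,"claw": 0.4},
    {"linear": [0,0,-2],"twist": 0,"claw": 0.4},
  ],
)

```text
clock: 17.85
position: [0.5035, -0.2446, 0.0308]
ee_rot: [-0.0, 0.63, 0.777, 0.0]
contact_force: [-0.1, 0.2, -2.2]
width: 0.0471
gripper_force: 51.2
```

Request:
drive_tool(
  deltas=[
    {"linear": [0,0,-0.5],"twist": 0,"claw": 0.4},
    {"linear": [0,0,-1],"twist": 0,"claw": 0.4},
    {"linear": [0,0,-1.5],"twist": 0,"claw": 0.4},
    {"linear": [0,0,-1.5],"twist": 0,"claw": 0.4},
  ],
)

```text
clock: 18.18
position: [0.5035, -0.2446, 0.0293]
ee_rot: [-0.0, 0.63, 0.777, 0.0]
contact_force: [0.4, 0.6, -1.3]
width: 0.0471
gripper_force: 51.2
```

Request:
drive_tool(
  deltas=[
    {"linear": [0,0,-0.5],"twist": 0,"claw": 0.4},
    {"linear": [0,0,-1],"twist": 0,"claw": 0.4},
    {"linear": [0,0,-1],"twist": 0,"claw": 0.4},
  ],
)

```text
clock: 18.43
position: [0.5035, -0.2446, 0.0283]
ee_rot: [-0.0, 0.63, 0.777, 0.0]
contact_force: [-0.6, -0.2, -1.4]
width: 0.0471
gripper_force: 51.2
```

Request:
drive_tool(
  deltas=[
    {"linear": [0,0,-0.5],"twist": 0,"claw": 0.4},
    {"linear": [0,0,-1],"twist": 0,"claw": 0.4},
    {"linear": [0,0,-1],"twist": 0,"claw": 0.4},
  ],
)

```text
clock: 18.68
position: [0.5035, -0.2446, 0.0273]
ee_rot: [-0.0, 0.63, 0.777, 0.0]
contact_force: [-0.6, -0.3, -2.2]
width: 0.0472
gripper_force: 51.2
```

Request:
drive_tool(
  deltas=[
    {"linear": [0,0,-0.5],"twist": 0,"claw": 0.4},
    {"linear": [0,0,-1],"twist": 0,"claw": 0.4},
    {"linear": [0,0,-1],"twist": 0,"claw": 0.4},
  ],
)

```text
clock: 18.93
position: [0.5035, -0.2446, 0.0263]
ee_rot: [-0.0, 0.63, 0.777, 0.0]
contact_force: [-0.4, -0.4, -1.9]
width: 0.0471
gripper_force: 51.2
```

Request:
drive_tool(
  deltas=[
    {"linear": [0,0,-0.5],"twist": 0,"claw": 0.4},
    {"linear": [0,0,-1],"twist": 0,"claw": 0.4},
    {"linear": [0,0,-1],"twist": 0,"claw": 0.4},
  ],
)

```text
clock: 19.18
position: [0.5035, -0.2446, 0.0253]
ee_rot: [-0.0, 0.63, 0.777, 0.0]
contact_force: [-0.9, -0.2, -1.3]
width: 0.0473
gripper_force: 51.2
```

Request:
drive_tool(
  deltas=[
    {"linear": [0,0,-0.5],"twist": 0,"claw": 0.4},
    {"linear": [0,0,-1],"twist": 0,"claw": 0.4},
    {"linear": [0,0,-1],"twist": 0,"claw": 0.4},
  ],
)

```text
clock: 19.43
position: [0.5036, -0.2447, 0.0249]
ee_rot: [0.0, 0.63, 0.777, -0.0]
contact_force: [-1.3, -0.1, 4.3]
width: 0.0475
gripper_force: 51.6
```

Request:
drive_tool(
  deltas=[
    {"linear": [0,0,-0.5],"twist": 0,"claw": 0.4},
    {"linear": [0,0,-1],"twist": 0,"claw": 0.4},
    {"linear": [0,0,-1],"twist": 0,"claw": 0.4},
  ],
)

```text
clock: 19.68
position: [0.5037, -0.2449, 0.0248]
ee_rot: [0.0, 0.63, 0.777, -0.0]
contact_force: [-2.1, 1.1, 10.8]
width: 0.0471
gripper_force: 52.2
```

Request:
drive_tool(
  deltas=[
    {"linear": [0,0,1.2],"twist": 0,"claw": 0.4},
    {"linear": [0,0,1.2],"twist": 0,"claw": 0.4},
    {"linear": [0,0,1.2],"twist": 0,"claw": 0.4},
  ],
)

```text
clock: 19.93
position: [0.5038, -0.2449, 0.0249]
ee_rot: [0.0, 0.63, 0.777, 0.0]
contact_force: [1.0, 0.0, 5.0]
width: 0.0469
gripper_force: 51.7
```

Request:
drive_tool(
  squeeze=20,
  deltas=[
    {"linear": [0,0,0],"twist": 0,"claw": 0.5},
    {"linear": [0,0,0],"twist": 0,"claw": 0.55},
    {"linear": [0,0,0],"twist": 0,"claw": 0.6},
    {"linear": [0,0,0],"twist": 0,"claw": 0.65},
    {"linear": [0,0,0],"twist": 0,"claw": 0.7},
    {"linear": [0,0,0],"twist": 0,"claw": 0.75},
    {"linear": [0,0,0],"twist": 0,"claw": 0.75},
    {"linear": [0,0,0],"twist": 0,"claw": 0.75},
  ],
)

```text
clock: 20.6
position: [0.5035, -0.2446, 0.0244]
ee_rot: [-0.0, 0.63, 0.777, 0.0]
contact_force: [-0.4, -0.6, 0.5]
width: 0.0642
gripper_force: 0.0
```

Request:
drive_tool(
  deltas=[
    {"linear": [0,0,5],"twist": 0,"claw": 0.75},
    {"linear": [0,0,15],"twist": 0,"claw": 0.75},
    {"linear": [0,0,35],"twist": 0,"claw": 0.75},
    {"linear": [0,0,60],"twist": 0,"claw": 0.75},
    {"linear": [0,0,90],"twist": 0,"claw": 0.75},
    {"linear": [0,0,120],"twist": 0,"claw": 0.75},
    {"linear": [0,0,150],"twist": 0,"claw": 0.75},
    {"linear": [0,0,160],"twist": 0,"claw": 0.75},
    {"linear": [0,0,160],"twist": 0,"claw": 0.75},
    {"linear": [0,0,160],"twist": 0,"claw": 0.75},
  ],
)

```text
clock: 21.43
position: [0.5034, -0.2445, 0.185]
ee_rot: [0.0, 0.63, 0.777, 0.0]
contact_force: [0.5, 0.1, -0.1]
width: 0.0644
gripper_force: 0.0
```

```bash
python3 - <<'E'
from h import *
i=snap("side","side5")
cv2.imwrite("pics/s5c.png",cv2.resize(i[120:310,190:480,::-1],None,fx=2.7,fy=2.7,interpolation=cv2.INTER_CUBIC))
E
```

```text
(no output)
```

View pics/s5c.png

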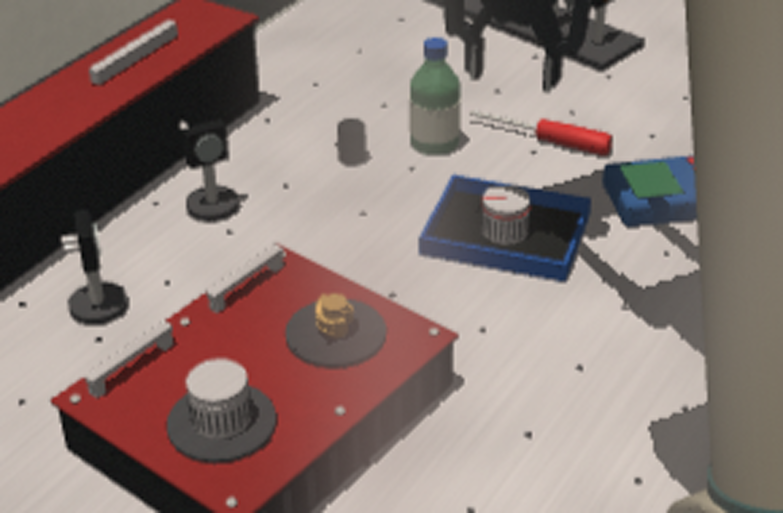

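The cap stands upright in the tray at (506,215), the stud is bare at (334,313), and nothing else has moved.

```bash
python3 -c "
from rig import manip;print(manip.sign_off())"
```

```text
the job is handed in; nothing more can be done
None
```

The marked cap is off its port and standing upright, open end down, in the blue tray, with nothing else moved and the job handed in at about 21.5 s; however, the pull reached about 18 N for a moment during the climb, above your 10 N limit but below the 25 N at which the thread strips, and the press on the tray floor at set-down reached about 11 N.

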